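# Close the gauge cabinet at the inspection bench

### The job

The blue door of the gauge cabinet has been left open: push it fully shut, so that it snaps home on its roller catch and stays shut by itself. The white-doored cabinet beside it is still being filled, so leave its door standing as it is, and do not disturb the red box or the dial gauge stand.

Things in the scene. Friction and masses are not known exactly. Their poses are not given: they have to be found in the camera images.
- gauge_cabinet: Grey steel cabinet with the blue door, fixed to the bench: 130 deep (x) x 200 wide (y) x 200 mm high, origin at the centre of its underside. Its open front faces away from the robot: +x of its frame, turned up to 12 degrees. The door hangs at the front's -y side on a vertical hinge and closes towards the robot. Left or right of the white-doored cabinet, it varies.
- gauge_door (a joint): Opening angle of the blue door, rad: 0 shut and seated, growing as it opens (starts 0.55 to 1.05). The hinge is lightly stiff (under 1 N at the free edge); the door stays where it is left. Below about 0.13 a sprung roller catch resists: push on with 5 to 10 N near the free edge. Below about 0.05 the catch draws it to 0; let go before that and it stays ajar.
- gauge_door_hinge (a point): Top end of the blue door's hinge line, 213 mm above the bench (13 mm over the cabinet); turns with the door. In its frame the panel runs 196 mm along +y to the free edge, 205 mm down (-z), 15 mm thick from x = -15 mm to the outer face at x = 0. +x is the outward normal: push on that flat face. A knob 22 mm across stands 22 mm out of it at y = 165, z = -135 mm.
- stock_door_edge (a point): Top outer corner, at the free edge, of the white door of the second cabinet: same sizes and same way of opening, open 0.8 to 1.2 rad. Leave it alone.
- red_box: Open red plastic box, 110 x 140 x 45 mm high, loose on the bench to the robot's left; origin at the centre of its underside. Leave it alone.
- dial_stand: Small dial gauge stand, stone base 90 x 70 mm, steel column and round dial, 125 mm high, loose on the bench beyond the cabinets; origin at the centre of its underside. Leave it alone.

How it is judged (in metres and radians):
At the end, for the whole second after the job is handed in: The blue door rests seated on its catch (joint below 0.03 rad, at rest); the white door's free edge, the red box and the dial stand are within 30 mm of where they began (value of joint gauge_door below 0.03 rad and velocity of joint gauge_door between -0.05 and 0.05 rad/s and distance of each of stock_door_edge, red_box, dial_stand from where it was at the start of the episode below 0.03 m); the robot touches nothing.
It fails at once if the white door is moved (its free edge by more than 30 mm) (distance of stock_door_edge from where it was at the start of the episode above 0.03 m).
It fails at once if the red box is shifted by more than 30 mm (distance of red_box from where it was at the start of the episode above 0.03 m).
It fails at once if the dial gauge stand is shifted by more than 30 mm or tipped (distance of dial_stand from where it was at the start of the episode above 0.03 m or angle between dial_stand's own z axis and vertical above 0.3 rad).
It also fails if it takes over 35 s, if anything falls off the work surface, if the arm or the gripper's body presses on something with over 40 N, if the wrist force passes 120 N, or if a joint passes its speed limit or range.

### The arm

A 6-joint arm with a two-finger parallel gripper is mounted at the origin on the work surface. World frame = base frame: x ahead of the robot, y to its left, z up, the work surface at z = 0. Lengths are in m, angles in degrees, forces in N, time in s.
With the tool pointing down it reaches from about 0.35 to 0.875 m from the base axis. Payload 4.2 kg.
Tool frame: the origin (TCP) lies midway between the tips of the shut fingers; the grasp point (between the pads) lies 19 mm behind it; z points along the fingers, y is the direction in which the jaws open and shut (so a half turn about z gives the same grasp; the last joint's range is limited). The gripper opens to 87 mm and grips with 3 to 60 N. Pads are 19 mm wide; open, the fingers measure 117 mm over their backs; the gripper's body (75 mm by 190 mm) begins 51 mm behind the grasp point.
Start: joints at [88.041, 22.042, 0.453, 0, -68.411, -14.817], TCP at [0.18, 0.598, 0.223] pointing down, gripper open.
Joint ranges: [-179.83, 179.83], [-69.29, 118.12], [-61.27, 80.66], [-181.25, 117.63], [-171.15, -9.14], [-177.46, 177.46]. Speed limits (degrees/s): [159.86, 159.86, 180, 180, 180, 180].

### API

Orientations are given as a 3x3 rotation matrix whose columns are the frame's x, y, z axes.
In Python, from station import r gives the robot as it stands.
- The arm moves only by the tool servo_tool, never from a script. Its arguments are lists of equal length, an entry for each row: "slide": the shift along the world's x, y, z in units of 60 mm (1.0 is 60 mm), a list of three; "twist": the turn, a rotation vector about the world's x, y, z in units of 6 degrees (1.0 is 6 degrees), a list of three; "gripper": the closure, from 0 (fully open) to 1 (shut). In form: {"slide": [[x, y, z], ...], "twist": [[wx, wy, wz], ...], "gripper": [gripper, ...]}. A call has 1 to 12 rows; each row shifts and turns the commanded pose from where the row before left it; what a row does not reach is not made up. A row lasts 1/8 s, in which the tool goes at most 62.5 mm and 10.7 degrees, less where a joint would pass 70% of its speed; a pose out of reach is approached as far as the arm can. A call is refused whole if a number of a shift passes 1 or a number of a turn 1, either way. A call with a gripper value outside its range is refused whole. The fingers move at their own pace and stop on an object; the grip force is fixed at half the most. Time passes only in rows, so rows that do not move let the fingers close. It gives the time, the measured TCP pose, the force and the opening at its end, in the units of the state.
- r.sense(): the state, without advancing time (a new reading comes with each control period).
- r.capture(name): name is "scene" or "top" or "wrist"; returns a dict with "image" (480x640x3 uint8, blue, green, red), "intrinsics" (3x3 intrinsics, pixels), "R" (3x3) and "t" (3): a world point X has camera coordinates R X + t. Camera axes: x right, y down, z forward; pixel columns grow to the right and rows downward; lengths in m; the calibration is good to about 2 mm. A picture is of the moment at which its call begins. There is no depth.
- r.finish_job(): hands the job in, once; it reports no verdict.
The state is a dict: "time_s": time; "joints": joint angles; "joint_velocities": joint speeds; "effort": joint torques, N m; "tcp_pos": TCP position; "ee_rot": TCP orientation; "wrist_force": force on the tool from outside, world axes, zero at the start; "moment": the same for the moment, N m; "gripper_width": opening from 0.0 (shut) to 1.0 (fully open).
Only numpy, scipy, OpenCV 4.12 (cv2) and the standard library are available. Lean on these libraries where they do the work, as an engineer would, in place of code of your own. Each camera call takes 0.05 s, during which the arm holds its last target.

## Working session

There is one attempt and no reset: what is moved stays moved. The work goes in short steps, Python scripts to look and compute and a tool call to move; the robot and the scene stay as the last step left them, time stands still between calls to the robot, and variables do not carry over. Pictures are saved under pics/ and viewed, and the job is handed in when it is done.

Besides the shell and the picture viewer there is one more tool, called by a JSON object that holds its "api" and its "payload". servo_tool: Moves the arm, as the interface text tells. Its arguments: {"type":"object","properties":{"slide":{"type":"array","items":{"type":"array","items":{"type":"number"}}},"twist":{"type":"array","items":{"type":"array","items":{"type":"number"}}},"gripper":{"type":"array","items":{"type":"number"}}},"required":["slide","twist","gripper"]}

```bash
mkdir -p pics; ls
python3 - <<'E'
from station import r
import cv2,numpy as np
for n in ["scene","top","wrist"]:
    c=r.capture(n); cv2.imwrite(f"pics/{n}0.png",c["image"]); np.savez(f"{n}0.npz",**c)
    print(n,(-c["R"].T@c["t"]).round(3),c["R"][2].round(2))
s=r.sense(); print(s)
E
```

```text
pics
scene [ 1.314 -0.202  0.986] [-0.63  0.26 -0.73]
top [0.462 0.107 1.476] [ 0.09 -0.01 -1.  ]
wrist [0.248 0.579 0.383] [-0.25  0.07 -0.97]
{'time_s': 0.15, 'joints': array([ 8.80417941e+01,  2.20792053e+01,  3.98869067e-01, -2.11424152e-02,
       -6.84113461e+01, -1.48158029e+01]), 'joint_velocities': array([-0.03739462, -0.21712181,  0.20175122,  0.13611328, -0.00456708,
        0.04105575]), 'effort': array([-9.68862441e-04, -3.91053700e+01,  1.87584990e+01,  4.22239155e+00,
        1.23740578e-02, -1.39075460e-04]), 'tcp_pos': array([0.18023333, 0.59797912, 0.22173207]), 'ee_rot': array([[ 9.57411257e-01, -2.88727427e-01, -3.97595833e-04],
       [-2.88727690e-01, -9.57409944e-01, -1.58747556e-03],
       [ 7.76855278e-05,  1.63466390e-03, -9.99998661e-01]]), 'wrist_force': array([0.54490895, 0.53921431, 0.12767051]), 'moment': array([-0.01196926, -0.0557863 ,  0.00952791]), 'gripper_width': 1.0006632839398444}
```

View pics/scene0.png

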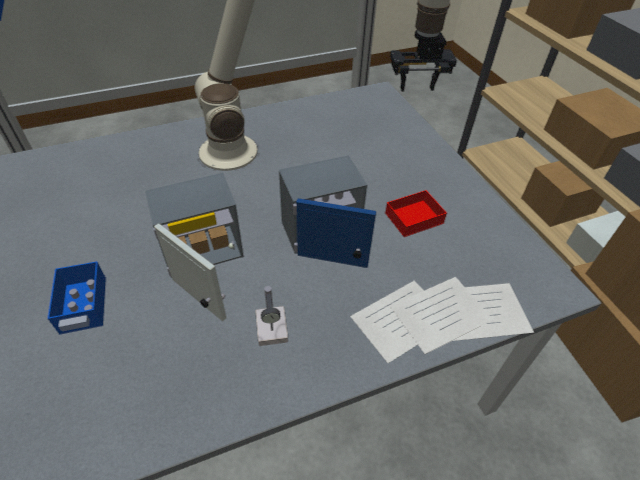

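View pics/top0.png

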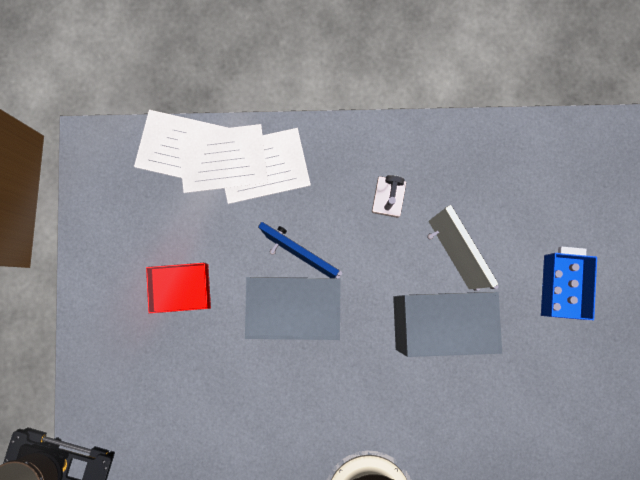

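The top view shows the blue door's hinge near pixel (338,275) and its free edge near (262,224). The white cabinet is to the right, the dial stand near (390,195) and the red box near (178,288). Next I'll measure these.

```bash
cat > h.py <<'E'
import numpy as np,cv2
def cast(c,uv,z):
    K=c["intrinsics"];R=c["R"];t=c["t"];o=-R.T@t
    d=R.T@np.linalg.inv(K)@np.array([uv[0],uv[1],1.]);return o+d*(z-o[2])/d[2]
def proj(c,X):
    p=c["intrinsics"]@(c["R"]@np.array(X)+c["t"]);return p[:2]/p[2]
def blue(c,roi):
    h=cv2.cvtColor(c["image"],cv2.COLOR_BGR2HSV);m=cv2.inRange(h,(105,140,30),(125,255,255))
    k=np.zeros_like(m);x0,y0,x1,y1=roi;k[y0:y1,x0:x1]=m[y0:y1,x0:x1];return k
E
python3 - <<'E'
from h import *
c=np.load("top0.npz"); m=blue(c,(220,200,360,300))
cs,_=cv2.findContours(m,0,2); q=max(cs,key=cv2.contourArea)
print(cv2.approxPolyDP(q,2,True)[:,0].tolist())
for p in cv2.approxPolyDP(q,2,True)[:,0]: print(p,cast(c,p,.213).round(3))
for n,p,z in [("dial",(390,196),0.02),("red",(179,289),.045),("cabTL",(246,278),.2),("cabTR",(340,278),.2),("cabBL",(246,338),.2),("cabBR",(340,338),.2),("white free",(448,207),.213),("wf2",(431,218),.213),("white hinge",(496,288),.213)]: print(n,cast(c,p,z).round(3))
im=c["image"][180:360,200:520];cv2.imwrite("pics/topz.png",cv2.resize(im,None,fx=2.5,fy=2.5))
c=np.load("scene0.npz");m=blue(c,(280,180,390,280))
q=max(cv2.findContours(m,0,2)[0],key=cv2.contourArea);print(cv2.approxPolyDP(q,2,True)[:,0].tolist())
for p in cv2.approxPolyDP(q,2,True)[:,0]: print(p,cast(c,p,.213).round(3),cast(c,p,.008).round(3))
E
```

```text
[[261, 222], [259, 227], [270, 239], [330, 277], [334, 277], [337, 269]]
[261 222] [0.638 0.228 0.213]
[259 227] [0.628 0.233 0.213]
[270 239] [0.602 0.21  0.213]
[330 277] [0.518 0.085 0.213]
[334 277] [0.518 0.076 0.213]
[337 269] [0.535 0.07  0.213]
dial [ 0.722 -0.071  0.02 ]
red [0.506 0.441 0.045]
cabTL [0.521 0.263 0.2  ]
cabTR [0.516 0.063 0.2  ]
cabBL [0.395 0.265 0.2  ]
cabBR [0.39  0.067 0.2  ]
white free [ 0.661 -0.171  0.213]
wf2 [ 0.638 -0.133  0.213]
white hinge [ 0.486 -0.264  0.213]
[[296, 201], [299, 213], [297, 228], [300, 232], [298, 242], [301, 243], [298, 245], [299, 254], [366, 266], [375, 211], [304, 199]]
[296 201] [0.534 0.062 0.213] [0.327 0.132 0.008]
[299 213] [0.575 0.054 0.213] [0.379 0.123 0.008]
[297 228] [0.62  0.034 0.213] [0.436 0.096 0.008]
[300 232] [0.634 0.036 0.213] [0.454 0.099 0.008]
[298 242] [0.661 0.021 0.213] [0.488 0.08  0.008]
[301 243] [0.666 0.026 0.213] [0.495 0.087 0.008]
[298 245] [0.67  0.018 0.213] [0.499 0.077 0.008]
[299 254] [0.695 0.011 0.213] [0.531 0.068 0.008]
[366 266] [0.777 0.134 0.213] [0.634 0.224 0.008]
[375 211] [0.632 0.227 0.213] [0.451 0.341 0.008]
[304 199] [0.534 0.082 0.213] [0.327 0.158 0.008]
```

View pics/topz.png

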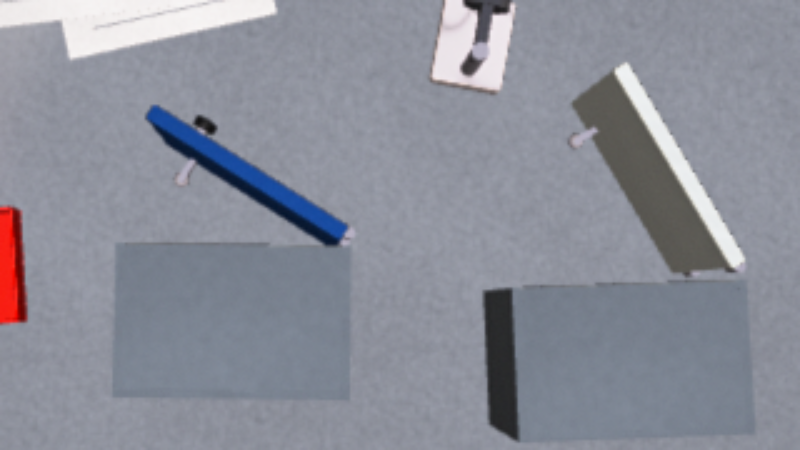

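{"api": "servo_tool", "payload": {"slide": [[0.5,-0.2,0.05],[0.75,-0.4,0.05],[0.75,-0.4,0.05],[0.75,-0.4,0.05],[0.75,-0.4,0.05],[0.75,-0.4,0.05],[0.75,-0.4,0.05],[0.75,-0.4,0.05],[0.75,-0.4,0.05],[0.75,-0.4,0.05],[0.75,-0.4,0],[0.75,-0.4,0]], "twist": [[0,0,0.2],[0,0,0.2],[0,0,0.2],[0,0,0.2],[0,0,0.2],[0,0,0.2],[0,0,0.2],[0,0,0.2],[0,0,0.2],[0,0,0.2],[0,0,0.3],[0,0,0.3]], "gripper": [1,1,1,1,1,1,1,1,1,1,1,1]}}

```text
time_s: 1.65
tcp_pos: [0.7066, 0.3215, 0.252]
ee_rot: [[1.0, -0.019, -0.001], [-0.019, -1.0, -0.0], [-0.001, 0.0, -1.0]]
wrist_force: [-0.9, 0.9, 0.5]
gripper_width: 0.008
```

{"api": "servo_tool", "payload": {"slide": [[0.1,-0.6,0],[0,-0.6,0],[0,-0.6,0],[0,0,-0.5],[0,0,-0.5],[0,0,-0.5],[0,0,0]], "twist": [[0,0,0],[0,0,0],[0,0,0],[0,0,0],[0,0,0],[0,0,0],[0,0,0]], "gripper": [1,1,1,1,1,1,1]}}

```text
time_s: 2.52
tcp_pos: [0.7095, 0.2136, 0.1587]
ee_rot: [[1.0, -0.021, -0.007], [-0.021, -1.0, -0.003], [-0.007, 0.003, -1.0]]
wrist_force: [0.4, -1.2, 0.3]
gripper_width: 0.004
```

Run:
```python
from station import r
import cv2,numpy as np
for n in ["scene","top"]:
    c=r.capture(n); cv2.imwrite(f"pics/{n}1.png",c["image"]); np.savez(f"{n}1.npz",**c)
a=[cv2.imread(f"pics/{n}1.png")[y:y+240,x:x+320] for n,x,y in [("scene",180,100),("top",170,140)]]
cv2.imwrite("pics/both1.png",cv2.resize(np.hstack(a),(800,300)))
```

```text
(no output)
```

View pics/both1.png

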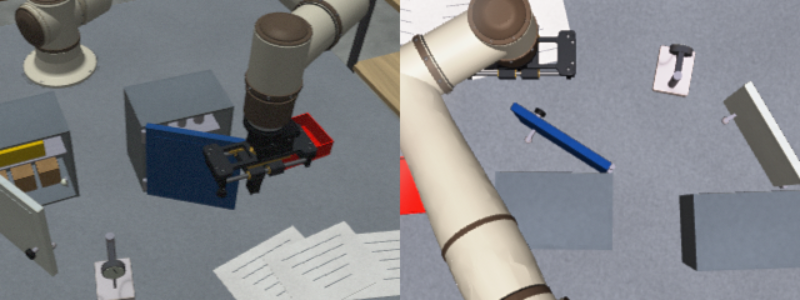

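The fingers hang in front of the blue door's outer face, clear of it, and the gripper body is above the door's top edge. I'll push along −x now.

{"api": "servo_tool", "payload": {"slide": [[-0.4,0,0],[-0.4,0,0],[-0.2,0,0],[-0.2,0,0],[-0.2,0,0],[-0.2,0,0],[-0.2,0,0],[-0.2,0,0],[-0.2,0,0]], "twist": [[0,0,0],[0,0,0],[0,0,0],[0,0,0],[0,0,0],[0,0,0],[0,0,0],[0,0,0],[0,0,0]], "gripper": [1,1,1,1,1,1,1,1,1]}}

```text
time_s: 3.75
tcp_pos: [0.5786, 0.2144, 0.1626]
ee_rot: [[1.0, -0.02, 0.0], [-0.02, -1.0, -0.0], [0.0, 0.0, -1.0]]
wrist_force: [0.2, 0.0, -0.0]
gripper_width: 0.004
```

Run:
```python
from station import r
import cv2,numpy as np
for n in ["scene","top"]:
    c=r.capture(n); cv2.imwrite(f"pics/{n}2.png",c["image"]); np.savez(f"{n}2.npz",**c)
a=[cv2.imread(f"pics/{n}2.png")[y:y+240,x:x+320] for n,x,y in [("scene",180,100),("top",170,140)]]
cv2.imwrite("pics/both2.png",cv2.resize(np.hstack(a),(800,300)))
```

```text
(no output)
```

View pics/both2.png

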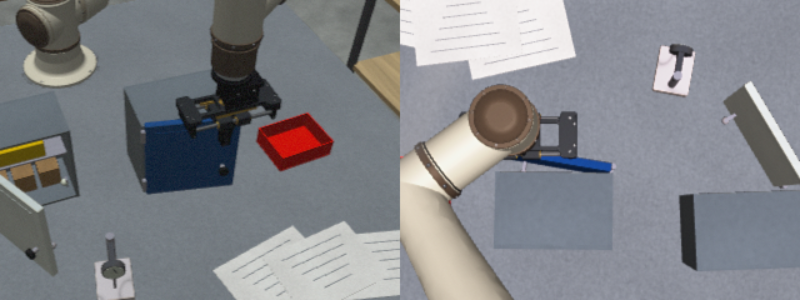

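The door is almost shut and the push is working. I'll keep going into the catch in small steps.

{"api": "servo_tool", "payload": {"slide": [[-0.1,0,0],[-0.1,0,0],[-0.1,0,0],[-0.1,0,0],[0,0,0]], "twist": [[0,0,0],[0,0,0],[0,0,0],[0,0,0],[0,0,0]], "gripper": [1,1,1,1,1]}}

```text
time_s: 4.47
tcp_pos: [0.5543, 0.214, 0.1624]
ee_rot: [[1.0, -0.02, -0.002], [-0.02, -1.0, -0.001], [-0.002, 0.001, -1.0]]
wrist_force: [0.3, 0.4, -0.0]
gripper_width: 0.007
```

{"api": "servo_tool", "payload": {"slide": [[-0.06,0,0],[-0.06,0,0],[0,0,0]], "twist": [[0,0,0],[0,0,0],[0,0,0]], "gripper": [1,1,1]}}

```text
time_s: 4.85
tcp_pos: [0.5485, 0.2143, 0.1625]
ee_rot: [[1.0, -0.021, 0.001], [-0.021, -1.0, 0.0], [0.001, -0.0, -1.0]]
wrist_force: [3.1, -0.6, -1.5]
gripper_width: 0.008
```

Run:
```python
from station import r
import cv2,numpy as np
for n in ["scene","top"]:
    c=r.capture(n); cv2.imwrite(f"pics/{n}3.png",c["image"]); np.savez(f"{n}3.npz",**c)
a=[cv2.imread(f"pics/{n}3.png")[y:y+120,x:x+160] for n,x,y in [("scene",260,140),("top",220,190)]]
cv2.imwrite("pics/both3.png",cv2.resize(np.hstack(a),(800,300)))
print(r.sense()["wrist_force"])
```

```text
[ 2.75522672 -0.20370987 -2.16060662]
```

View pics/both3.png

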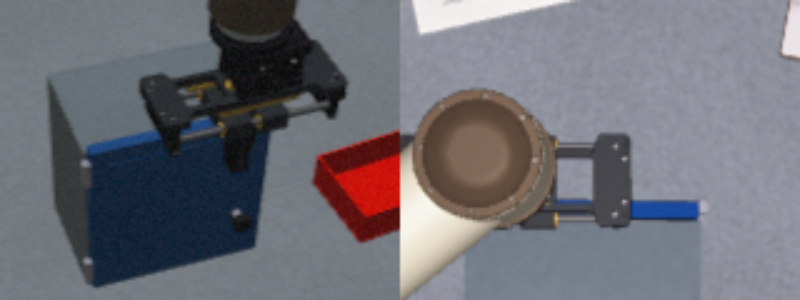

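The door looks nearly flush and the force has started to rise. I'll push a few mm more while watching it.

{"api": "servo_tool", "payload": {"slide": [[-0.06,0,0],[0,0,0]], "twist": [[0,0,0],[0,0,0]], "gripper": [1,1]}}

```text
time_s: 5.2
tcp_pos: [0.5486, 0.2144, 0.1627]
ee_rot: [[1.0, -0.021, 0.008], [-0.021, -1.0, 0.001], [0.008, -0.001, -1.0]]
wrist_force: [16.0, -4.3, -7.9]
gripper_width: 0.008
```

At 16 N the tool did not advance, which is well above the catch force, so the door is on its stop. I'll back away and check it.

{"api": "servo_tool", "payload": {"slide": [[0.2,0,0],[0.5,0,0],[0.8,0,0],[0.8,0,0],[0,0,0.7],[0,0,0.7],[0,0.8,0],[0,0.8,0],[0,0.8,0],[0,0.8,0],[0,0.8,0],[0,0,0]], "twist": [[0,0,0],[0,0,0],[0,0,0],[0,0,0],[0,0,0],[0,0,0],[0,0,0],[0,0,0],[0,0,0],[0,0,0],[0,0,0],[0,0,0]], "gripper": [1,1,1,1,1,1,1,1,1,1,1,1]}}

```text
time_s: 6.7
tcp_pos: [0.6806, 0.4585, 0.2435]
ee_rot: [[1.0, -0.016, -0.004], [-0.016, -1.0, -0.001], [-0.004, 0.001, -1.0]]
wrist_force: [-0.3, -0.1, -0.9]
gripper_width: 0.011
```

Run:
```python
from station import r
from h import *
for n in ["scene","top"]:
    c=r.capture(n); cv2.imwrite(f"pics/{n}4.png",c["image"]); np.savez(f"{n}4.npz",**c)
a=[cv2.imread(f"pics/{n}4.png")[y:y+180,x:x+240] for n,x,y in [("scene",200,130),("top",220,170)]]
cv2.imwrite("pics/both4.png",cv2.resize(np.hstack(a),(800,300)))
print(r.sense()["wrist_force"],r.sense()["tcp_pos"])
m=blue(c,(220,200,360,300));q=max(cv2.findContours(m,0,2)[0],key=cv2.contourArea)
for p in cv2.approxPolyDP(q,2,True)[:,0]: print(p,cast(c,p,.213).round(3))
# front-top edge of cabinet in top (initial) vs door top line now
```

```text
[-0.01339017 -0.11334343  0.3095457 ] [0.6818939  0.45490502 0.24542361]
[247 270] [0.537 0.259 0.213]
[249 276] [0.525 0.255 0.213]
[338 276] [0.52  0.068 0.213]
[338 271] [0.53  0.068 0.213]
```

View pics/both4.png

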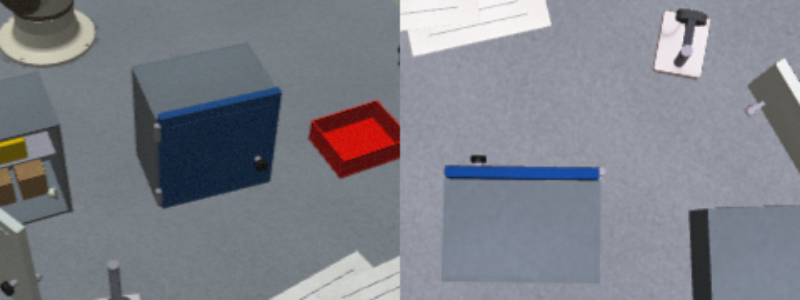

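Run:
```python
from station import r
import numpy as np,cv2
a=np.load("top0.npz")["image"];b=np.load("top4.npz")["image"]
d=cv2.absdiff(a,b).max(2)
for n,(x0,y0,x1,y1) in dict(dial=(368,170,412,222),white=(420,195,505,362),red=(140,255,215,318)).items(): print(n,(d[y0:y1,x0:x1]>40).sum())
def redc(n):
    h=cv2.cvtColor(np.load(n+".npz")["image"],cv2.COLOR_BGR2HSV);m=cv2.inRange(h,(0,200,80),(5,255,255));return np.argwhere(m).mean(0),(m>0).sum()
print(redc("scene0"),redc("scene4"))
s=r.sense();print(s["time_s"],np.abs(s["joint_velocities"]).max())
r.finish_job()
```

```text
dial 0
white 0
red 0
(array([212.69219548, 415.2020423 ]), np.int64(1371)) (array([212.71595598, 414.92022008]), np.int64(1454))
6.8 1.6293670974168408
the job is handed in; nothing more can be done
```

The blue door is shut and stayed shut after I took the tool away, and the job is handed in at 6.8 s. I pushed its outer face near the free edge with the closed fingers, above the knob, then backed off.

- **Catch:** the last push reached 16 N with no further movement, so the door was on its stop, past the 5–10 N the catch needs.
- **Door angle:** in the final top view the door lies parallel to the cabinet front to within about 0.01 rad. That is an estimate from pixels, because I had no direct reading of the joint.
- **Other objects:** comparing top views from before and after shows no change at the white door, the red box or the dial stand. In the scene view the red area's centre moved only 0.3 pixel. Its size went from 1371 to 1454 pixels, and I did not look into why.
- **Arm:** it stands clear of everything, with wrist force about 0. It was still settling slightly (up to 1.6 degrees/s) when I handed the job in.

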